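# Release the waiting part at the chute gate with the lever

## Task

Press down the orange pad on the long end of the lever until the heavy red flap lifts and the green part waiting behind it rolls down the chute into the yellow nest, then let the lever come back up under control so that the flap closes again without slamming. Only push on the lever: do not pull it upwards, do not touch the flap or the rolling part, and leave the loose things standing around undisturbed.

Things in the scene. Friction and masses are not known exactly. Their poses are not given: they have to be found in the camera images.
- station: the gate station, fixed: black base plate 345 x 300 x 6 mm with two pairs of blue forks, lever, flap and chute. Origin on the table under the flap, z up. Its -x axis points along the lever towards the pad (to the robot's left, within 0.6 rad). The lever lies in its plane y = 0; the chute runs along its y axis at x = +43 mm and falls 8.5 degrees towards -y
- pad_top (a point): centre of the top face of the orange plastic pad, 36 x 36 mm, on the long end of the lever. At rest it is 135 mm above the table and the pad slopes by 0.23 rad (its outer edge is higher); fully pressed it is 57 mm above the table and slopes as much the other way. It swings 78 mm down and in between bulges no more than 5 mm outward from the pivot
- pivot (a point): axis of the lever, 85 mm above the table, between two blue forks whose tops are at 100 mm; the lever turns about the station's y axis. The pad is 170 mm from it, the short end with its nose under the flap 90 mm on the other side
- lever (a joint): angle of the lever, rad: about 0 at rest, growing as the pad is pressed down, stop at 0.46. The short end lifts the flap from below. No spring: the weight of the flap brings the lever back, so it follows the fingers up. Pressing takes about 1.5 to 4 N at the pad until the solid stop. It can also be pulled up below 0, which is not wanted
- flap (a joint): angle of the flap, rad: 0 shut, growing as it rises; about 0.22 with the lever fully pressed. It falls shut by its own weight if the lever is let go, faster than 2 rad/s; brought back with the fingers on the pad it stays far below that if raised at 0.15 m/s or slower
- flap_plate: the red steel flap, 198 x 40 x 6 mm with a dark weight block on it 55 x 40 x 45 mm, hinged at the end away from the lever, its underside 70 mm above the table. A steel lip under it closes the chute until the flap is at about 0.16 rad (lever 0.32). Origin in the plate, over the lip, 127 mm from its hinge
- part_center (a point): centre of the green plastic part, a cylinder of 30 mm diameter and 40 mm length lying across the chute. It starts resting against the upstream (+y of the station) side of the lip and rolls down by itself, in about a second, once the flap is raised far enough
- part: the same green part; its axes turn as it rolls
- nest (a point): where the centre of the green part lies when it rests in the nest: the low end of the chute, marked yellow, against the yellow end wall; 174 mm along the station's -y from where it waits
- lever_arm: the lever: steel bar 14 mm wide, 8 mm thick, with the orange pad. Origin on its pivot
- green_puck: bystander: green cylinder, 40 mm diameter, 45 mm high, standing near the lever; origin at the centre of its underside
- white_puck: bystander: white cylinder, 40 mm diameter, 45 mm high, standing near the lever; origin at the centre of its underside
- spool: bystander: steel spool, 40 mm diameter, 42 mm high, standing near the lever; origin at the centre of its underside
- screwdriver: bystander: screwdriver lying on the table
- oil_can: bystander: can, 56 mm diameter, 110 mm high; origin at the centre of its underside
- collar: bystander: steel ring, 60 mm diameter, 20 mm high; origin at the centre of its underside
- blue_tray: bystander: blue open tray, 160 x 120 x 50 mm; origin at the centre of its underside

How it is judged:
By the outcome, as a careful person would: the job done as asked, in the order asked, and still so for the second after the job is handed in, with the robot touching nothing.
It also fails if it takes over 35 s, if anything falls off the work surface, if the arm or the gripper's body presses on something with over 40 N, if the wrist force passes 120 N, or if a joint passes its speed limit or range.

## Robot

A 7-joint arm with a two-finger parallel gripper is mounted at the origin on the work surface. World frame = base frame: x ahead of the robot, y to its left, z up, the work surface at z = 0. Lengths are in m, angles in rad, forces in N, time in s.
With the tool pointing down it reaches from about 0.4 to 0.875 m from the base axis. Payload 19.3 kg.
Tool frame: the origin (TCP) lies at the very end of the fingers, on their centre line; the grasp point (between the pads) lies 19 mm behind it; z points along the fingers, y is the line along which they close (so a half turn about z gives the same grasp; the last joint's range is limited). The gripper opens to 85 mm and grips with 20 to 120 N. Pads are 22 mm wide; open, the fingers measure 114 mm over their backs; the gripper's body (76 mm by 85 mm) begins 54 mm behind the grasp point. The pads swing forward as they close: fully open they stand 13 mm farther back than shut.
Start: joints at [1.252, 0.521, -0.036, 1.599, 0.021, 1.021, -0.113], TCP at [0.154, -0.606, 0.231] pointing down, gripper open.
Joint ranges: [-2.91, 2.91], [-0.3, 2.13], [-1.5, 1.42], [0.17, 2.43], [-1.26, 4.41], [0.16, 1.93], [-2.52, 2.52]. Speed limits (rad/s): [1.89, 1.89, 2.39, 2.39, 3.01, 3.01, 3.01].

## Interface

Orientations are given as [roll, pitch, yaw] about the fixed x, y, z axes, in that order (R = Rz(yaw) Ry(pitch) Rx(roll)).
In Python, from workcell import bot gives the robot as it stands. The module is installed in compiled form; this text tells all that it offers.
- The arm moves only by the tool apply_moves, never from a script. Its arguments are lists of equal length, an entry for each row: "claw": the finger opening in m, from 0 to 0.0854; "xyz": the shift along the tool's x, y, z in m, a list of three; "twist": the turn, a rotation vector about the tool's x, y, z in rad, a list of three. A call has 1 to 20 rows; each row shifts and turns the commanded pose from where the row before left it, along the tool's axes as they then stand; what a row does not reach is not made up. A row lasts 1/10 s, in which the tool goes at most 50 mm and 8.59 degrees, less where a joint would pass 70% of its speed; a pose out of reach is approached as far as the arm can. A call with a gripper value outside its range is refused whole. The fingers move at their own pace and stop on an object; "force" is the grip in N (left out, the last holds). Time passes only in rows, so rows that do not move let the fingers close. It gives the time, the measured TCP pose, the force, the opening and the grip force at its end, in the units of the state.
- bot.observe(): the state, without advancing time (a new reading comes with each control period).
- bot.grab_frame(name): name is "scene" or "top" or "wrist"; returns a dict with "img" (400x640x3 uint8, red, green, blue), "vfov" (degrees; the focal length in pixels is half the picture's height over the tangent of half this angle, whatever the lens; pixels are square), "cx", "cy" (the principal point, pixels), "distortion" ([k1, k2, p1, p2, k3] as OpenCV has them; the pictures are not rectified), "view" (4x4, takes a point from world to camera coordinates). Camera axes: x right, y up, looking along -z (the intrinsics and any distortion apply to the point x, -y, -z); pixel columns grow to the right and rows downward; lengths in m; the calibration is good to about 2 mm. A picture is of the moment at which its call begins. There is no depth.
- bot.job_done(): hands the job in; it is judged then, once.
Trained networks look in the newest picture that a camera, given by its name, has taken for a name from the list of things; names that differ only in an ending like _2 or _b are one class to them, and where a whole thing is asked for, a point or a joint stands for the part that bears it (a point fixed in the world has none). Each returns a list of dicts, best first, with "score" (0 to 1); they miss things now and then, are a little off and sometimes report something else, mostly with a low value. They report only what shows in the picture. A call takes as long as a camera call.
- bot.find_in(camera, query): "position" ([x, y, z] in m, in world coordinates, good to about 4 mm: the middle of the surface that is visible of it).
The state is a dict: "clock": time; "qpos": joint angles; "qd": joint speeds; "joint_efforts": joint torques, N m; "position": TCP position; "tool_rot": TCP orientation; "force": force on the tool from outside, world axes, zero at the start; "moment": the same for the moment, N m; "grip_width": finger opening in m; "finger_force": force on a finger pad.
Only numpy, scipy, OpenCV 4.12 (cv2) and the standard library are available. Lean on these libraries where they do the work, as an engineer would, in place of code of your own. Each camera call takes 0.05 s, during which the arm holds its last target. There are 200 camera calls.

## Working session

There is one attempt and no reset: what is moved stays moved. The work goes in short steps, Python scripts to look and compute and a tool call to move; the robot and the scene stay as the last step left them, time stands still between calls to the robot, and variables do not carry over. Pictures are saved under pics/ and viewed, at most 10 in all, crops included, and the job is handed in when it is done.

Besides the shell and the picture viewer there is one more tool, called as name(argument=value, ...), one argument or row to a line, values as JSON. apply_moves: Moves the arm, as the interface text tells. Its arguments: {"type":"object","properties":{"claw":{"type":"array"},"xyz":{"type":"array"},"twist":{"type":"array"},"force":{"type":"number"}},"required":["claw","xyz","twist"]}

```bash
mkdir -p pics
python3 - <<'E'
from workcell import bot
import cv2,numpy as np
s=bot.observe(); print({k:np.round(v,3).tolist() for k,v in s.items()})
for c in ("top","scene"):
    f=bot.grab_frame(c); cv2.imwrite(f"pics/{c}0.png",f["img"][:,:,::-1])
    for q in ("pad_top","pivot","flap_plate","part_center","nest","green_puck","white_puck","spool","oil_can","lever_arm","station"):
        r=bot.find_in(c,q)
        print(c,q,[(np.round(d["position"],3).tolist(),round(d["score"],2)) for d in r[:2]])
E
```

```text
{'clock': 0.0, 'qpos': [1.252, 0.522, -0.036, 1.6, 0.021, 1.021, -0.113], 'qd': [-0.001, 0.001, 0.001, -0.001, 0.001, -0.001, 0.001], 'joint_efforts': [-0.001, -92.712, 1.979, -36.994, 0.018, 0.008, 0.0], 'position': [0.154, -0.605, 0.231], 'tool_rot': [-3.14, 0.0, 0.249], 'force': [0.489, -0.655, 0.257], 'moment': [-0.041, 0.021, 0.041], 'finger_force': 0.0, 'grip_width': 0.086}
top pad_top [([0.55, 0.153, 0.11], 0.79)]
top pivot [([0.608, -0.05, 0.003], 0.89)]
top flap_plate [([0.66, -0.075, 0.072], 0.77)]
top part_center [([0.68, -0.037, 0.07], 0.51)]
top nest [([0.61, -0.05, 0.007], 0.57), ([0.344, 0.444, 0.021], 0.5)]
top green_puck [([0.428, 0.159, 0.044], 0.65), ([0.538, 0.492, 0.103], 0.62)]
top white_puck [([0.719, 0.238, 0.046], 0.7)]
top spool [([0.613, 0.244, 0.044], 0.43), ([0.68, -0.037, 0.07], 0.22)]
top oil_can [([0.534, 0.491, 0.1], 0.61)]
top lever_arm [([0.546, 0.147, 0.108], 0.65)]
top station [([0.609, -0.052, 0.006], 0.93)]
scene pad_top [([0.549, 0.14, 0.101], 0.56)]
scene pivot [([0.66, -0.059, 0.009], 0.75)]
scene flap_plate [([0.678, -0.081, 0.076], 0.63), ([0.656, -0.058, 0.005], 0.48)]
scene part_center [([0.44, 0.162, 0.037], 0.45), ([0.551, 0.139, 0.103], 0.21)]
scene nest [([0.655, -0.058, 0.0], 0.74), ([0.677, -0.079, 0.078], 0.73)]
scene green_puck [([0.442, 0.16, 0.037], 0.66)]
scene white_puck [([0.554, 0.14, 0.106], 0.68), ([0.73, 0.238, 0.041], 0.57)]
scene spool [([0.619, 0.244, 0.037], 0.6)]
scene oil_can [([0.56, 0.498, 0.079], 0.83)]
scene lever_arm [([0.557, 0.137, 0.107], 0.87)]
scene station [([0.657, -0.057, 0.008], 0.61), ([0.361, -0.506, 0.016], 0.24)]
```

View pics/top0.png

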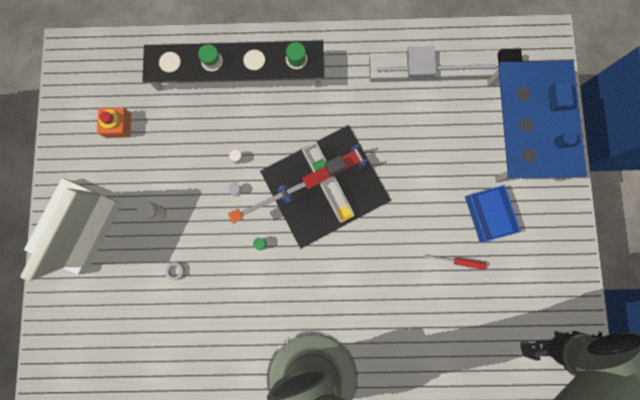

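View pics/scene0.png

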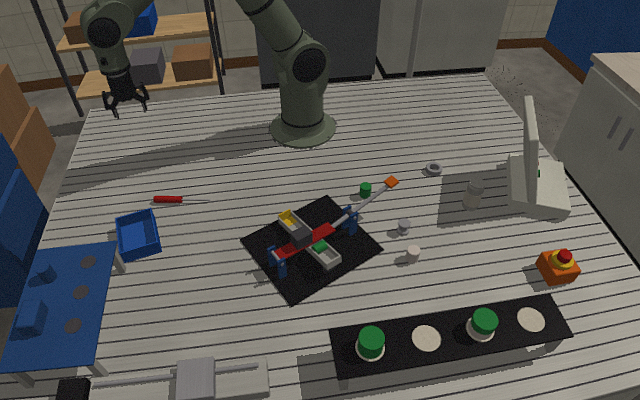

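The top view shows the orange pad at (235,216), the pivot forks at about (284,193), the flap at about (315,178) with its hinge at (360,155), and the green puck at (260,243). In the scene view the pad is at (391,182).

```bash
cat > h.py <<'E'
from workcell import bot
import cv2,numpy as np
def ray(f,uv):
    h=f["img"].shape[0]; fl=h/2/np.tan(np.radians(f["vfov"])/2)
    K=np.array([[fl,0,f["cx"]],[0,fl,f["cy"]],[0,0,1]])
    n=cv2.undistortPoints(np.array([[uv]],float),K,np.array(f["distortion"],float))[0,0]
    V=np.array(f["view"]); R=V[:3,:3]; d=R.T@np.array([n[0],-n[1],-1]); return -R.T@V[:3,3],d
def atz(f,uv,z):
    o,d=ray(f,uv); return o+d*(z-o[2])/d[2]
def blob(f,lo,hi,box):
    hsv=cv2.cvtColor(f["img"],cv2.COLOR_RGB2HSV); m=cv2.inRange(hsv,lo,hi)
    k=np.zeros_like(m); x0,y0,x1,y1=box; k[y0:y1,x0:x1]=m[y0:y1,x0:x1]
    v,u=np.nonzero(k); return (u.mean(),v.mean()),len(u)
E
python3 - <<'E'
from h import *
L={}
for c,b in (("top",(222,203,248,230)),("scene",(380,172,402,192))):
    f=bot.grab_frame(c); uv,n=blob(f,(5,120,90),(22,255,255),b); L[c]=ray(f,uv)
    print(c,uv,n,atz(f,uv,.135).round(4),atz(f,uv,.13).round(4))
    if c=="top":
        for p,z in (((284,193),.1),((315,178),.076),((360,155),.1)): print(p,atz(f,p,z).round(3))
        # plate corners
        P=[atz(f,p,.006)[:2] for p in ((261,171),(350,126),(391,200),(301,248))]
        print(np.round(P,3),np.mean(P,0).round(3)); 
(o1,d1),(o2,d2)=L["top"],L["scene"]
t=np.linalg.lstsq(np.c_[d1,-d2],o2-o1,rcond=None)[0]
print((o1+t[0]*d1).round(4),(o2+t[1]*d2).round(4))
E
```

```text
top (np.float64(235.04166666666666), np.float64(215.84166666666667)) 120 [0.5088 0.2212 0.135 ] [0.5094 0.2222 0.13  ]
(284, 193) [0.582 0.075 0.1  ]
(315, 178) [ 0.632 -0.024  0.076]
(360, 155) [ 0.699 -0.168  0.1  ]
[[ 0.675  0.161]
 [ 0.826 -0.147]
 [ 0.565 -0.276]
 [ 0.411  0.028]] [ 0.619 -0.058]
scene (np.float64(391.2330097087379), np.float64(180.95145631067962)) 103 [0.5109 0.2241 0.135 ] [0.5057 0.2262 0.13  ]
[0.509  0.2216 0.133 ] [0.5095 0.2247 0.1337]
```

apply_moves(
  claw=[0,0,0,0,0,0,0,0,0,0,0,0],
  xyz=[
    [0.044,-0.004,0],
    [0.044,-0.004,0],
    [0.044,-0.004,0],
    [0.044,-0.004,0],
    [0.044,-0.004,0],
    [0.044,-0.004,0],
    [0.044,-0.004,0],
    [0.044,-0.004,0],
    [0.044,-0.004,0],
    [0.044,-0.004,0],
    [0.044,-0.004,0],
    [0.044,-0.004,0],
  ],
  twist=[
    [0,0,-0.074],
    [0,0,-0.074],
    [0,0,-0.074],
    [0,0,-0.074],
    [0,0,-0.074],
    [0,0,-0.074],
    [0,0,-0.074],
    [0,0,-0.074],
    [0,0,-0.074],
    [0,0,-0.074],
    [0,0,-0.074],
    [0,0,-0.074],
  ],
)

```text
clock: 2.5
position: [0.5314, -0.2558, 0.2313]
tool_rot: [3.141, -0.0, 1.14]
force: [0.3, 0.1, 0.4]
grip_width: 0.0001
finger_force: 0.0
```

apply_moves(
  claw=[0,0,0,0,0,0,0,0,0,0,0,0,0,0],
  xyz=[
    [0.0412,-0.003,0],
    [0.0412,-0.003,0],
    [0.0412,-0.003,0],
    [0.0412,-0.003,0],
    [0.0412,-0.003,0],
    [0.0412,-0.003,0],
    [0.0412,-0.003,0],
    [0.0412,-0.003,0],
    [0.0412,-0.003,0],
    [0.0412,-0.003,0],
    [0.0412,-0.003,0],
    [0.0412,-0.003,0],
    [0,0,0],
    [0,0,0],
  ],
  twist=[
    [0,0,-0.074],
    [0,0,-0.074],
    [0,0,-0.074],
    [0,0,-0.074],
    [0,0,-0.074],
    [0,0,-0.074],
    [0,0,-0.074],
    [0,0,-0.074],
    [0,0,-0.074],
    [0,0,-0.074],
    [0,0,-0.074],
    [0,0,-0.074],
    [0,0,0],
    [0,0,0],
  ],
)

```text
clock: 3.9
position: [0.5084, 0.2223, 0.2313]
tool_rot: [3.142, 0.0, 2.026]
force: [0.3, -0.2, -0.0]
grip_width: 0.0004
finger_force: 0.0
```

Run:
```python
from h import *
s=bot.observe(); print(s["position"],s["tool_rot"],s["force"],s["clock"])
f=bot.grab_frame("wrist"); cv2.imwrite("pics/w1.png",f["img"][:,:,::-1])
uv,n=blob(f,(5,120,90),(22,255,255),(0,0,640,400)); print(uv,n,atz(f,uv,.135))
print([(d["position"],d["score"]) for d in bot.find_in("wrist","pad_top")[:2]])
```

```text
[0.50840434 0.22226606 0.23134221] [3.14157977e+00 9.59583640e-05 2.02576703e+00] [ 0.27165583 -0.21506602 -0.03533393] 3.9
(np.float64(321.01278772378515), np.float64(198.83375959079285)) 1564 [0.50748042 0.22330192 0.135     ]
[([0.5129, 0.223, 0.1378], 0.85), ([0.6083, 0.2498, 0.0384], 0.44)]
```

View pics/w1.png

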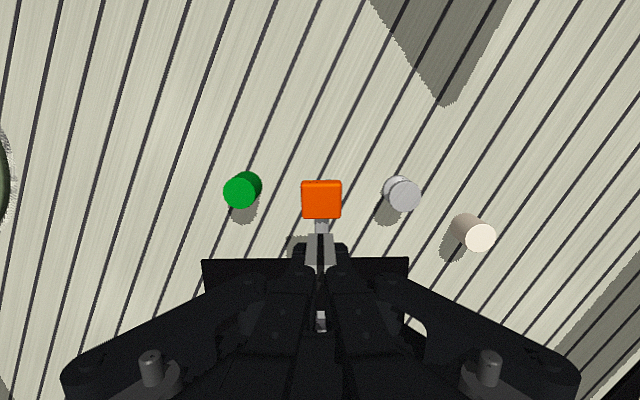

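The wrist view shows the pad at (321,199), straight below the closed fingertips. The pucks at (243,190), (402,193) and (475,235) are clear of them. Next is the descent to just above the pad.

apply_moves(
  claw=[0,0,0,0,0,0,0,0,0,0,0,0],
  xyz=[
    [0,0,0.02],
    [0,0,0.03],
    [0,0,0.02],
    [0,0,0.012],
    [0,0,0.005],
    [0,0,0.005],
    [0,0,0.005],
    [0,0,0.005],
    [0,0,0.005],
    [0,0,0.005],
    [0,0,0],
    [0,0,0],
  ],
  twist=[
    [0,0,0],
    [0,0,0],
    [0,0,0],
    [0,0,0],
    [0,0,0],
    [0,0,0],
    [0,0,0],
    [0,0,0],
    [0,0,0],
    [0,0,0],
    [0,0,0],
    [0,0,0],
  ],
)

```text
clock: 5.2
position: [0.5086, 0.2217, 0.1193]
tool_rot: [-3.141, 0.0, 2.025]
force: [-0.0, -0.0, 2.7]
grip_width: -0.0003
finger_force: 0.9
```

apply_moves(
  claw=[0,0,0,0,0,0,0,0,0,0,0,0,0,0,0],
  xyz=[
    [0,0,0.007],
    [0,0,0.007],
    [0,0,0.007],
    [0,0,0.007],
    [0,0,0.007],
    [0,0,0.007],
    [0,0,0.007],
    [0,0,0.006],
    [0,0,0],
    [0,0,0],
    [0,0,0],
    [0,0,0],
    [0,0,0],
    [0,0,0],
    [0,0,0],
  ],
  twist=[
    [0,0,0],
    [0,0,0],
    [0,0,0],
    [0,0,0],
    [0,0,0],
    [0,0,0],
    [0,0,0],
    [0,0,0],
    [0,0,0],
    [0,0,0],
    [0,0,0],
    [0,0,0],
    [0,0,0],
    [0,0,0],
    [0,0,0],
  ],
)

```text
clock: 6.7
position: [0.5086, 0.2218, 0.0644]
tool_rot: [3.142, -0.0, 2.025]
force: [-1.1, -0.0, 0.5]
grip_width: 0.0001
finger_force: 0.6
```

Run:
```python
from h import *
o=[]
for c in ("top","scene"):
    f=bot.grab_frame(c); im=f["img"][90:290,200:440,::-1] if c=="top" else f["img"][150:350,200:440,::-1]
    o.append(cv2.resize(im,None,fx=1.66,fy=1.66,interpolation=2))
    print(c,[(d["position"].__repr__(),d["score"]) for d in bot.find_in(c,"part_center")[:2]])
cv2.imwrite("pics/p2.png",np.hstack(o)); print(bot.observe()["force"])
```

```text
top [('[0.3465, 0.4454, 0.0175]', 0.75), ('[0.5345, 0.4907, 0.1011]', 0.19)]
scene []
[-0.61762727 -0.47982881  1.20720564]
```

View pics/p2.png

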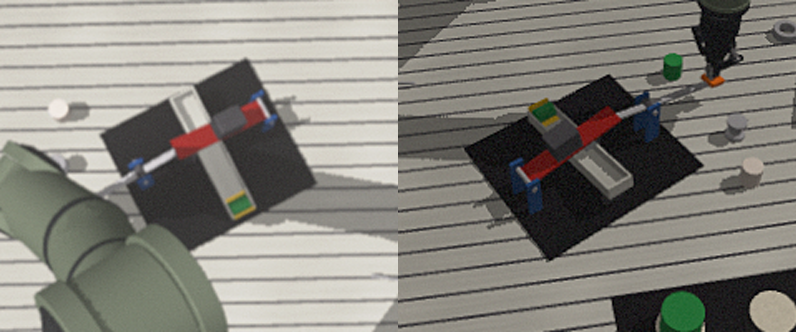

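The part lies in the yellow nest, at (240,203) in the left crop and (543,113) in the right one. Next I raise the lever slowly.

apply_moves(
  claw=[0,0,0,0,0,0,0,0,0,0,0,0,0,0,0,0,0,0,0,0],
  xyz=[
    [0,0,-0.003],
    [0,0,-0.005],
    [0,0,-0.005],
    [0,0,-0.005],
    [0,0,-0.005],
    [0,0,-0.005],
    [0,0,-0.005],
    [0,0,-0.005],
    [0,0,-0.005],
    [0,0,-0.005],
    [0,0,-0.005],
    [0,0,-0.005],
    [0,0,-0.005],
    [0,0,-0.005],
    [0,0,-0.003],
    [0,0,-0.003],
    [0,0,-0.003],
    [0,0,-0.003],
    [0,0,-0.003],
    [0,0,-0.003],
  ],
  twist=[
    [0,0,0],
    [0,0,0],
    [0,0,0],
    [0,0,0],
    [0,0,0],
    [0,0,0],
    [0,0,0],
    [0,0,0],
    [0,0,0],
    [0,0,0],
    [0,0,0],
    [0,0,0],
    [0,0,0],
    [0,0,0],
    [0,0,0],
    [0,0,0],
    [0,0,0],
    [0,0,0],
    [0,0,0],
    [0,0,0],
  ],
)

```text
clock: 8.9
position: [0.5086, 0.2218, 0.1505]
tool_rot: [-3.142, -0.0, 2.025]
force: [-0.2, 0.7, -0.4]
grip_width: 0.0002
finger_force: 0.0
```

apply_moves(
  claw=[0,0,0,0,0,0,0],
  xyz=[
    [0,0,-0.005],
    [0,0,-0.015],
    [0,0,-0.02],
    [0,0,-0.03],
    [0,0,-0.02],
    [0,0,0],
    [0,0,0],
  ],
  twist=[
    [0,0,0],
    [0,0,0],
    [0,0,0],
    [0,0,0],
    [0,0,0],
    [0,0,0],
    [0,0,0],
  ],
)

```text
clock: 9.6
position: [0.5087, 0.2218, 0.2412]
tool_rot: [3.141, 0.0, 2.025]
force: [-0.2, -1.2, -0.1]
grip_width: -0.0001
finger_force: 0.0
```

Run:
```python
from h import *
o=[]
for c in ("top","scene"):
    f=bot.grab_frame(c); im=f["img"][90:290,200:440,::-1] if c=="top" else f["img"][150:350,200:440,::-1]
    o.append(cv2.resize(im,None,fx=1.66,fy=1.66,interpolation=2))
cv2.imwrite("pics/p3.png",np.hstack(o)); print(bot.observe()["force"])
uv,n=blob(f,(5,120,90),(22,255,255),(380,172,402,192)); print(uv,n)
f=bot.grab_frame("wrist"); uv,n=blob(f,(5,120,90),(22,255,255),(0,0,640,400)); print(uv,n,atz(f,uv,.135),bot.observe()["position"])
```

```text
[ 0.35434179  0.61518129 -0.8280988 ]
(np.float64(391.2), np.float64(180.92380952380952)) 105
(np.float64(321.40766073871407), np.float64(195.47400820793433)) 1462 [0.50738491 0.22337638 0.135     ] [0.50836437 0.22162299 0.2398849 ]
```

View pics/p3.png

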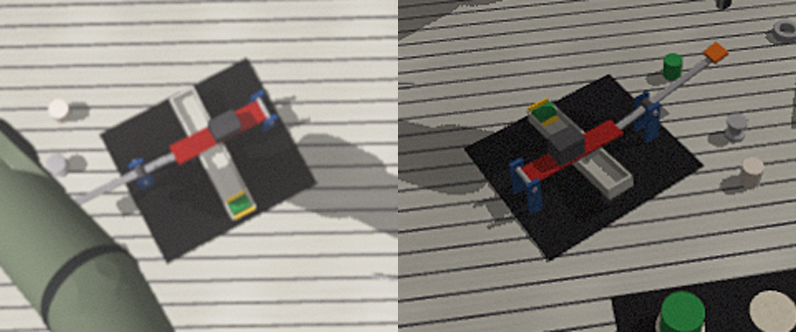

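The green part is in the nest at (240,203). The pad is back at its rest pixel (391,181) in the full scene image, the flap is shut, the pucks have not moved and the gripper is clear.

```bash
python3 -c "
from workcell import bot
print(bot.job_done())"
```

```text
the job is handed in; nothing more can be done
None
```

The job is handed in: pressing the pad let the green part roll into the yellow nest, the lever came back up at about 0.05 m/s with the flap shut again, and the nearby pucks and spool were not disturbed.

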